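# Hang the dial gauge on its hook stand, dial outward

### The arm

A 6-joint arm with a two-finger parallel gripper is mounted at the origin on a cart in front of the work surface, level with it; the furniture and walls round the work are solid. World frame = base frame: x ahead of the robot, y to its left, z up, the work surface at z = 0. Lengths are in m, angles in rad, forces in N, time in s.
With the tool pointing down it reaches from about 0.3 to 0.775 m from the base axis. Payload 14.6 kg.
Tool frame: the origin (TCP) lies at the very end of the fingers, on their centre line; the grasp point (between the pads) lies 19 mm behind it (ctrl.pinch_z is the distance from the TCP to the grasp point, in m); z points along the fingers, y is the line along which they close (so a half turn about z gives the same grasp; the last joint's range is limited). The gripper opens to 85 mm and grips with 20 to 120 N. Pads are 22 mm wide; open, the fingers measure 114 mm over their backs; the gripper's body (76 mm by 85 mm) begins 54 mm behind the grasp point. The pads swing forward as they close: fully open they stand 13 mm farther back than shut.
Start: joints at [1.07, 0.3, 1.521, -0, 1.321, -0.067], TCP at [0.231, 0.499, 0.231] pointing down, gripper open.
Joint ranges: [-3.03, 3.03], [-0.79, 2.21], [0.23, 2.52], [-1.04, 4.18], [0, 3.07], [-2.55, 2.55]. Speed limits (rad/s): [2.22, 2.22, 2.57, 3.14, 3.14, 3.14].

### API

Orientations are given as a unit quaternion [w, x, y, z].
In Python, from rig import ctrl, optics, workorder, finder gives the robot as it stands. The module is installed in compiled form; this text tells all that it offers.
- The arm moves only by the shell command python3 -m creep 'ROWS' [FORCE]. ROWS is JSON, a list that holds one entry, the list of rows, each a list of 7 numbers: the shift along the tool's x, y, z in units of 25 mm (1.0 is 25 mm), then the turn, a rotation vector about the tool's x, y, z in units of 10 degrees (1.0 is 10 degrees), then the finger opening in mm, from 0 to 85.4. A call has 1 to 20 rows; each row is the pose to reach, as a shift and turn from the pose commanded when the call began, along the tool's axes at that moment; what a row does not reach only later rows make up. A row lasts 1/8 s, in which the tool goes at most 62.5 mm and 10.7 degrees, less where a joint would pass 70% of its speed; a pose out of reach is approached as far as the arm can. A call with a gripper value outside its range is refused whole. The fingers move at their own pace and stop on an object; FORCE is the grip in N (left out, the last holds). Time passes only in rows, so rows that repeat a pose let the fingers close. It gives the time, the measured TCP pose, the force, the opening and the grip force at its end, in the units of the state.
- ctrl.state(): the state, without advancing time (a new reading comes with each control period).
- optics.snapshot(name): name is "scene" or "top" or "wrist"; returns a dict with "color" (400x640x3 uint8, red, green, blue), "intrinsics" (3x3 intrinsics, pixels), "rvec" (rotation vector, rad) and "tvec" (3), from world to camera coordinates, as OpenCV has them. Camera axes: x right, y down, z forward; pixel columns grow to the right and rows downward; lengths in m; the calibration is good to about 2 mm. A picture is of the moment at which its call begins. There is no depth.
- workorder.sign_off(): hands the job in; it is judged then, once.
Trained networks look in the newest picture that a camera, given by its name, has taken for a name from the list of things; names that differ only in an ending like _2 or _b are one class to them, and where a whole thing is asked for, a point or a joint stands for the part that bears it (a point fixed in the world has none). Each returns a list of dicts, best first, with "score" (0 to 1); they miss things now and then, are a little off and sometimes report something else, mostly with a low value. They report only what shows in the picture. A call takes as long as a camera call.
- finder.search_frame(camera, label): "rect" ([left, top, right, bottom] as shares, 0 to 1, of the picture: columns of its width, rows of its height, round what is visible of it).
- finder.spot_point(camera, label): "point" ([row, column] as shares, 0 to 1, of the picture: columns of its width, rows of its height: a listed point, or the origin of a listed thing).
The state is a dict: "time_s": time; "q": joint angles; "joint_velocities": joint speeds; "joint_torque": joint torques, N m; "tcp_pos": TCP position; "ee_rot": TCP orientation; "wrist_force": force on the tool from outside, world axes, zero at the start; "wrist_torque": the same for the moment, N m; "gripper_width": opening from 0.0 (shut) to 1.0 (fully open); "grasp_force": force on a finger pad.
Only numpy, scipy, OpenCV 4.12 (cv2) and the standard library are available. Lean on these libraries where they do the work, as an engineer would, in place of code of your own. Each camera call takes 0.05 s, during which the arm holds its last target. There are 200 camera calls.

### The job

Take the dial gauge that stands on the bench and hang it by its top bar on the arm of the hook stand, with the dial facing outward, away from the stand's post. Set the bar down gently on the arm, bring it along until it sinks into the notch and the little pin in the notch is pressed down, and only then let go; never force the arm, and leave the other things where they are.

Things in the scene. Friction and masses are not known exactly. Their poses are not given: they have to be found in the camera images.
- gauge_centre (a point): Centre (half-way up) of the loose dial gauge: 0.24 to 0.39 kg, 122 mm tall, standing upright on a foot 36 x 56 mm. Axes: z up along the gauge, -x out of the round dial (the plain grey back with two screws looks to +x), y across. Its round case (radius 28 mm, 22 mm deep) has its middle 25 mm below this point; a window frame rises above the case.
- gauge_grip (a point): Middle between the two aluminium uprights of the gauge's frame, 39 mm above its centre: a good place to grasp from above across y. The uprights are 50 mm over their outer sides, 16 mm deep (x), and reach from 52 mm below to 22 mm above this point. The open window between case, uprights and top bar is 36 mm wide and 50 mm high. Axes as the gauge's.
- gauge_bar (a point): Middle of the underside of the gauge's round top bar (along y, 8 mm thick), 53 mm above the gauge's centre and at the top of the window; here it rests on the hook arm. Axes as the gauge's.
- stand: Hook stand, fixed to the bench. Origin: centre of the underside of its base plate (130 x 90 x 10 mm). z up, +x towards the post (12 mm thick, 235 mm high, at x = +45 mm), -x outward, the way the level hook arm points, roughly to the robot. The steel arm runs over y = 0, 10 mm wide, 14 mm deep, held to the post by a black clamp 30 mm wide.
- stand_post (a point): Point on the axis of the stand's post, 200 mm above the bench. Axes as the stand's.
- notch_nominal (a point): Where the arm's top face at the middle of its notch would be at mid setting (stand x = -50, z = 200 mm). The true arm is set up to 10 mm higher or lower and up to 10 mm nearer to or farther from the post; this is NOT reported: look or feel. Notch: 6 mm deep, 18 mm long at the top, 6 mm at its floor, 45 degree flanks. The flat arm top goes on 28 mm behind it, then a stop 12 mm high.
- tip_nominal (a point): Mid setting of the arm's upturned tip, at the height of the arm's top face, 49 mm outward of the notch's middle; it shifts with the arm. The tip is 8 mm long and rises 6 mm; between tip and notch lies 36 mm of flat top. The arm is springy: it gives about 0.7 mm per newton pressed down, for at most 4 mm, then is rigid. More than 20 N between gauge and stand harms it.
- seat_pin (a joint): Brass pin that stands 3 mm out of the floor of the notch, on a weak spring (under 0.8 N). 0 = up, 0.0035 m = fully down; the gauge's weight on the notch presses it down.
- bottle_amber: Bystander: amber bottle with black cap, 50 mm wide, 101 mm tall, beside the stand; origin under its middle.
- tape_roll: Bystander: roll of tape lying flat, 60 mm wide, 19 mm high, beside the stand; origin under its middle.
- flask_c: Bystander: small flat culture flask, 51 x 100 x 29 mm; origin under its middle.
- marker_black: Bystander: marker lying near the bench's edge, 135 x 16 x 17 mm; origin under its middle.
- plate_24_a: Bystander: flat well plate with lid, 128 x 85 x 14 mm; origin under its middle.

How it is judged:
By the outcome, as a careful person would: the job done as asked, in the order asked, and still so for the second after the job is handed in, with the robot touching nothing.
It also fails if it takes over 72 s, if anything falls off the work surface, if the arm or the gripper's body presses on something with over 40 N, if the wrist force passes 120 N, or if a joint passes its speed limit or range.

## Working session

There is one attempt and no reset: what is moved stays moved. The work goes in short steps, Python scripts to look and compute and a shell command to move; the robot and the scene stay as the last step left them, time stands still between calls to the robot, and variables do not carry over. Pictures are saved under pics/ and viewed, at most 13 in all, crops included, and the job is handed in when it is done.

```bash
mkdir -p pics; cat > h.py <<'E'
import numpy as np, cv2
from rig import ctrl, optics, workorder, finder
from scipy.optimize import least_squares
from scipy.spatial.transform import Rotation as R
def snap(n,f=None):
    s=optics.snapshot(n)
    if f: cv2.imwrite(f'pics/{f}.png',s['color'][:,:,::-1])
    return s
def ray(s,uv):
    K=s['intrinsics'];Rm=cv2.Rodrigues(np.array(s['rvec'],float))[0];t=np.array(s['tvec'],float).ravel()
    return -Rm.T@t, Rm.T@np.linalg.inv(K)@np.array([uv[0],uv[1],1.])
def atz(s,uv,z):
    c,d=ray(s,uv); return c+d*(z-c[2])/d[2]
def tri(obs):
    A=np.zeros((3,3));b=np.zeros(3)
    for s,uv in obs:
        c,d=ray(s,uv);d=d/np.linalg.norm(d);P=np.eye(3)-np.outer(d,d);A+=P;b+=P@c
    return np.linalg.solve(A,b)
def proj(s,p):
    return cv2.projectPoints(np.array(p,float).reshape(-1,3),np.array(s['rvec'],float),np.array(s['tvec'],float),np.array(s['intrinsics'],float),None)[0].reshape(-1,2)
def spot(cam,l):
    r=finder.spot_point(cam,l)
    return [(round(x['score'],2),round(x['point'][1]*640,1),round(x['point'][0]*400,1)) for x in r[:2]]
E
python3 - <<'E'
from h import *
S={c:snap(c,c+'0') for c in ('scene','top')}
for c in S:
    print(c,ray(S[c],(320,200)))
P={}
for l in ['gauge_centre','gauge_grip','gauge_bar','stand','stand_post','notch_nominal','tip_nominal','bottle_amber','tape_roll','flask_c','marker_black','plate_24_a']:
    a=spot('scene',l);b=spot('top',l)
    print(l,a,b, tri([(S['scene'],a[0][1:]),(S['top'],b[0][1:])]).round(3) if a and b else '')
print(ctrl.state())
E
```

```text
scene (array([ 0.14092188, -0.3579162 ,  0.91773449]), array([ 0.44143429,  0.49472137, -0.74871518]))
top (array([0.46758418, 0.10733328, 1.11725361]), array([ 0.13208705,  0.02389558, -0.99097893]))
gauge_centre [(0.66, 364.4, 286.2), (0.35, 319.1, 174.8)] [(0.6, 397.9, 224.8)] [ 0.546 -0.074  0.047]
gauge_grip [(0.77, 369.0, 275.9)] [(0.92, 403.5, 221.2)] [ 0.551 -0.079  0.098]
gauge_bar [(0.62, 367.9, 271.5)] [(0.67, 404.6, 224.2), (0.62, 430.5, 170.8)] [ 0.543 -0.077  0.125]
stand [(0.66, 368.4, 272.1), (0.57, 335.2, 217.5)] [(0.59, 308.2, 178.5), (0.16, 296.8, 183.7)] [ 0.796  0.157 -0.446]
stand_post [(0.8, 349.9, 161.4)] [(0.96, 308.2, 146.0)] [0.713 0.16  0.208]
notch_nominal [(0.75, 318.3, 172.8)] [(0.75, 297.1, 187.0)] [0.617 0.182 0.212]
tip_nominal [(0.97, 303.1, 177.8), (0.75, 341.5, 246.4)] [(0.75, 293.3, 202.9)] [0.578 0.191 0.213]
bottle_amber [(0.82, 325.0, 192.4)] [(0.7, 275.5, 166.0)] [0.712 0.261 0.004]
tape_roll [(0.87, 337.5, 243.2)] [(0.73, 336.7, 204.6)] [0.604 0.087 0.008]
flask_c [(0.78, 433.3, 285.0)] [(0.29, 310.6, 145.4)] [ 0.981  0.061 -0.547]
marker_bl
[... 185 characters left out ...]
3, 'q': array([ 1.07038371e+00,  2.99902003e-01,  1.52103959e+00, -2.86848800e-06,
        1.32072290e+00, -6.66087749e-02]), 'joint_velocities': array([-0.00028459, -0.00035852, -0.00060614,  0.00100574, -0.00072603,
        0.00024447]), 'joint_torque': array([-2.65856135e-03, -5.43318415e+01, -3.61983418e+01, -1.26607351e-04,
        4.25168382e-04,  5.29844942e-05]), 'tcp_pos': array([0.23117177, 0.49902475, 0.23126272]), 'ee_rot': array([-8.71270027e-06,  2.15204825e-01,  9.76568934e-01, -3.48713911e-05]), 'wrist_force': array([ 0.21807723, -0.54514688, -0.46039381]), 'wrist_torque': array([-0.02043224,  0.01406218, -0.0406903 ]), 'grasp_force': 0.0, 'gripper_width': 0.9966871945586411}
```

```bash
python3 - <<'E'
import cv2
a=cv2.imread('pics/scene0.png');b=cv2.imread('pics/top0.png')
a=cv2.resize(a[130:330,220:480],None,fx=3,fy=3,interpolation=cv2.INTER_CUBIC)
b=cv2.resize(b[120:290,200:460],None,fx=3,fy=3,interpolation=cv2.INTER_CUBIC)
cv2.imwrite('pics/a.png',a);cv2.imwrite('pics/b.png',b)
E
```

```text
(no output)
```

View pics/a.png

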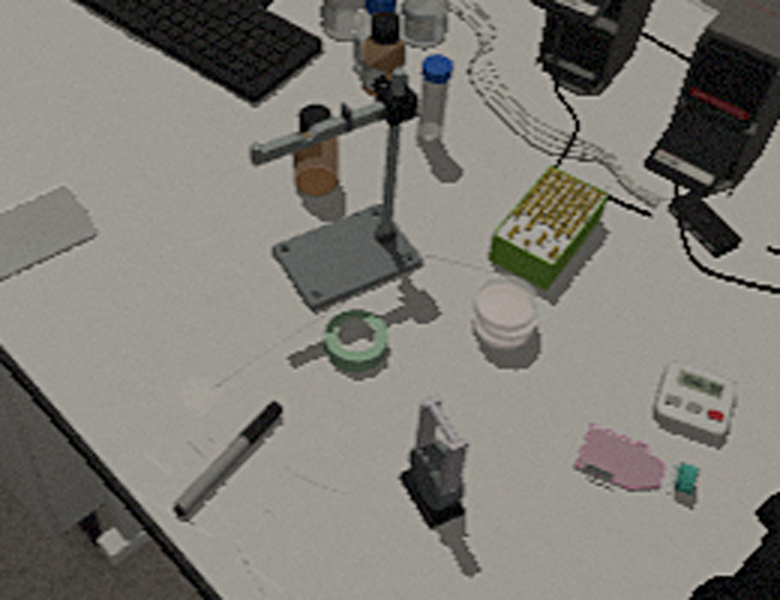

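View pics/b.png

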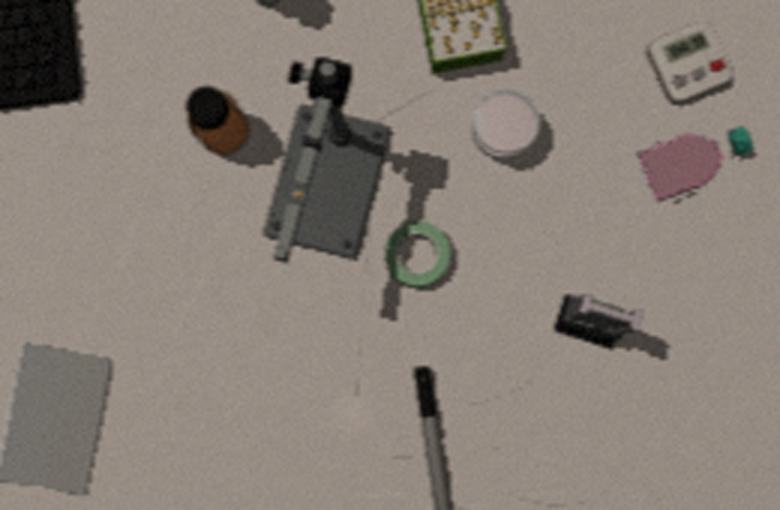

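The scene shows the stand with its arm pointing toward the robot (tip near crop (255,152)). The gauge is upright near crop (435,460), and it isn't clear which side the dial is on. I need the wrist camera for that.

```bash
cat >> h.py <<'E'
def pose():
    s=ctrl.state();q=np.array(s['ee_rot']);return np.array(s['tcp_pos']),R.from_quat(q[[1,2,3,0]])
def down(yaw): # tool pointing down, tool y axis at world angle yaw
    y=np.array([np.cos(yaw),np.sin(yaw),0]);z=np.array([0,0,-1.]);return R.from_matrix(np.c_[np.cross(y,z),y,z])
def go(pos,Rg,p0=None,R0=None):
    if p0 is None:p0,R0=pose()
    d=R0.inv().apply(np.array(pos)-p0)/.025; w=(R0.inv()*Rg).as_rotvec(degrees=True)/10
    print('shift',d.round(2),'turn',w.round(2))
E
python3 - <<'E'
from h import *
s=snap('wrist'); p,r=pose()
c,d=ray(s,(320,200)); _,dx=ray(s,(420,200))
print('cam in tool',r.inv().apply(c-p).round(3),r.inv().apply(d).round(3),r.inv().apply(dx-d).round(3),s['intrinsics'][0][0])
print(r.as_matrix().round(3))
for yaw in (75,90,105,-90): 
    print(yaw);go([.47,-.07,.30],down(np.radians(yaw)))
E
```

```text
cam in tool [ 0.065  0.    -0.142] [-0.274  0.004  0.962] [ 0.     0.288 -0.   ] 347.77792923907526
[[-0.907  0.42   0.   ]
 [ 0.42   0.907  0.   ]
 [ 0.     0.    -1.   ]]
75
shift [-18.24 -16.64  -2.75] turn [ 0.   -0.   -0.99]
90
shift [-18.24 -16.64  -2.75] turn [ 0.   -0.   -2.49]
105
shift [-18.24 -16.64  -2.75] turn [ 0.   -0.   -3.99]
-90
shift [-18.24 -16.64  -2.75] turn [-0.   -0.   15.51]
```

```bash
python3 -m creep '[[[-6,-5,-4,0,0,-0.8,85],[-12,-11,-4,0,0,-1.6,85],[-17.5,-17,-4,0,0,-2.5,85],[-17.5,-17,-4,0,0,-2.5,85],[-17.5,-17,-4,0,0,-2.5,85],[-17.5,-17,-4,0,0,-2.5,85],[-17.5,-17,-4,0,0,-2.5,85],[-17.5,-17,-4,0,0,-2.5,85],[-17.5,-17,-4,0,0,-2.5,85],[-17.5,-17,-4,0,0,-2.5,85],[-17.5,-17,-4,0,0,-2.5,85],[-17.5,-17,-4,0,0,-2.5,85],[-17.5,-17,-4,0,0,-2.5,85]]]'
python3 - <<'E'
from h import *
s=snap('wrist','w1'); print(pose()[0])
for l in ['gauge_centre','gauge_grip','gauge_bar']:
    a=spot('wrist',l);print(l,a,[atz(s,a[0][1:],z).round(4) for z in [{'gauge_centre':.061,'gauge_grip':.1,'gauge_bar':.114}[l]]] if a else '')
E
```

```text
time_s: 2.98
tcp_pos: [0.4493, -0.0694, 0.3314]
ee_rot: [0.0, -0.002, 1.0, 0.0]
wrist_force: [-0.3, 0.4, -0.9]
gripper_width: 0.996
grasp_force: 0.0
[ 0.44933717 -0.06940898  0.33140809]
gauge_centre [(0.92, 313.4, 232.5), (0.54, 421.1, 142.6)] [array([ 0.5446, -0.0756,  0.061 ])]
gauge_grip [(0.92, 312.7, 245.1), (0.33, 310.8, 249.8)] [array([ 0.545 , -0.0759,  0.1   ])]
gauge_bar [(0.58, 311.6, 250.6), (0.36, 314.2, 231.7)] [array([ 0.5456, -0.0769,  0.114 ])]
```

View pics/w1.png

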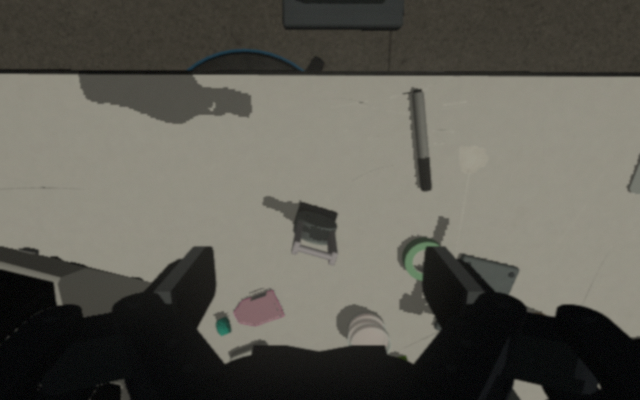

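The gauge shows at about (315,232), with its bar at about (315,252). I'll enlarge it to see which way the dial faces.

```bash
python3 - <<'E'
import cv2
a=cv2.imread('pics/w1.png')[185:275,260:370]
a=cv2.convertScaleAbs(a,alpha=1.6,beta=20)
cv2.imwrite('pics/w1c.png',cv2.resize(a,None,fx=6,fy=6,interpolation=cv2.INTER_CUBIC))
E
```

```text
(no output)
```

View pics/w1c.png

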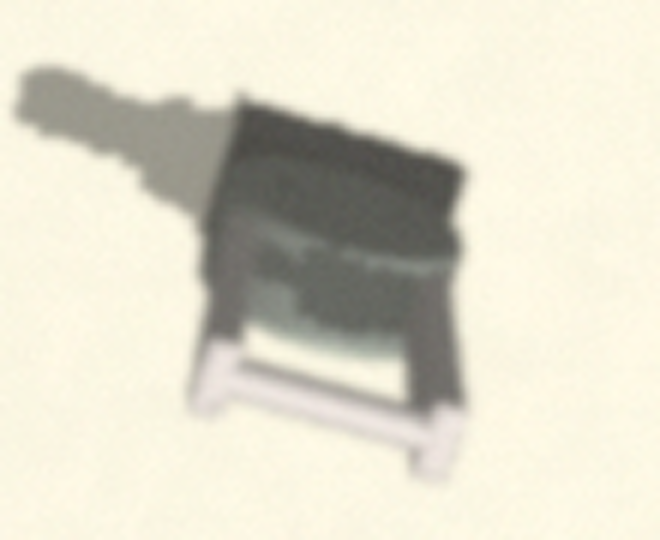

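```bash
python3 -m creep '[[[0,0,2.2,0,-1,0,85],[0,0,4.4,0,-2,0,85],[0,0,6.4,0,-3,0,85],[0,0,6.4,0,-3,0,85],[0,0,6.4,0,-3,0,85]]]'
python3 - <<'E'
from h import *
s=snap('wrist','w2'); print(pose()[0])
for l in ['gauge_centre','gauge_grip','gauge_bar']:
    a=spot('wrist',l);print(l,a,[atz(s,a[0][1:],z).round(4) for z in [{'gauge_centre':.061,'gauge_grip':.1,'gauge_bar':.114}[l]]] if a else '')
E
```

```text
time_s: 3.8
tcp_pos: [0.4486, -0.0701, 0.1705]
ee_rot: [0.258, -0.001, 0.966, 0.001]
wrist_force: [0.2, -1.2, -0.1]
gripper_width: 0.997
grasp_force: 0.0
[ 0.44965437 -0.07030497  0.17182906]
gauge_centre [(0.78, 316.0, 215.2)] [array([ 0.5455, -0.072 ,  0.061 ])]
gauge_grip [(0.82, 314.3, 252.3)] [array([ 0.5453, -0.0732,  0.1   ])]
gauge_bar [(0.72, 310.1, 267.7)] [array([ 0.5454, -0.0762,  0.114 ])]
```

View pics/w2.png

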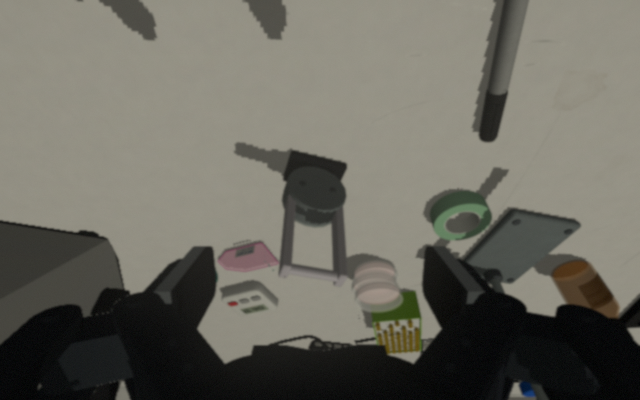

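The grey back with its two screws, at (302,188) and (330,188), faces the robot. The dial therefore faces +x, and the gauge has to be turned about 180° between grasp and placing. Next I'll work out the yaws.

```bash
python3 - <<'E'
import pickle
from h import *
s=snap('wrist'); 
st=ctrl.state();print('q',st['q'].round(3))
L,Rr=atz(s,(283,274),.118),atz(s,(343,281),.118);print('bar',L,Rr,np.degrees(np.arctan2(*(Rr-L)[1::-1])),np.linalg.norm(Rr-L))
L,Rr=atz(s,(291,160),0),atz(s,(345,178),0)
t=snap('top');k=lambda x,y:(x/3+200,y/3+120)
for u,v in [((283,258),(318,110))]:
    a,b=atz(t,k(*u),.2),atz(t,k(*v),.2);print('arm',a,b,np.degrees(np.arctan2(*(b-a)[1::-1])))
for u,v,z in [((266,236),(300,105),.01),((356,257),(390,128),.01),((266,236),(356,257),.01)]:
    a,b=atz(t,k(*u),z),atz(t,k(*v),z);print('base',a,b,np.degrees(np.arctan2(*(b-a)[1::-1])))
sc=snap('scene');k=lambda x,y:(x/3+220,y/3+130)
B=np.array([atz(sc,k(*p),.01)[:2] for p in [(274,254),(316,306),(422,262),(380,210)]]);print(B.round(3),B.mean(0))
for i,j in((1,2),(0,3)):print(np.degrees(np.arctan2(*(B[j]-B[i])[::-1])))
print('pin',tri([(t,(299,184.7)),(sc,(326.7,173))]))
E
```

```text
q [-0.322 -0.079  2.175  0.303  0.565 -2.113]
bar [ 0.5536449  -0.09741224  0.118     ] [ 0.56353939 -0.05113039  0.118     ] 77.93252079992371 0.04732769466248914
arm [0.57507658 0.1880603  0.2       ] [0.69121681 0.16391616 0.2       ] -11.743820412074943
base [0.61758749 0.22106854 0.01      ] [0.7421138  0.19264827 0.01      ] -12.856248371605993
base [0.59930355 0.1374358  0.01      ] [0.72122649 0.10788435 0.01      ] -13.624495887731477
base [0.61758749 0.22106854 0.01      ] [0.59930355 0.1374358  0.01      ] -102.33208035554865
[[0.617 0.215]
 [0.605 0.138]
 [0.721 0.108]
 [0.739 0.186]] [0.67032276 0.16187732]
-14.405870654627623
-13.256882649935312
pin [0.62903384 0.17360123 0.20816666]
```

```bash
python3 - <<'E'
from h import *
p,r=pose()
go([.53,-.075,.26],down(np.radians(90)))
E
```

```text
shift [-4.53 -0.19 -1.45] turn [0.   3.   0.02]
```

```bash
python3 -m creep '[[[-1.8,0,-3.1,0,0.5,0,85],[-2.5,0,-2.5,0,1,0,85],[-4.5,-0.2,-1.5,0,2,0,85],[-4.5,-0.2,-1.5,0,3,0,85],[-4.5,-0.2,-1.5,0,3,0,85]]]'
python3 -m creep '[[[0,0,0,0,0,1,85],[0,0,0,0,0,2,85],[0,0,0,0,0,3,85],[0,0,0,0,0,4,85],[0,0,0,0,0,5,85],[0,0,0,0,0,6,85],[0,0,0,0,0,7,85],[0,0,0,0,0,8,85],[0,0,0,0,0,9,85],[0,0,0,0,0,10,85],[0,0,0,0,0,11,85],[0,0,0,0,0,12,85],[0,0,0,0,0,13,85],[0,0,0,0,0,14,85],[0,0,0,0,0,15,85],[0,0,0,0,0,16,85],[0,0,0,0,0,17,85],[0,0,0,0,0,18,85],[0,0,0,0,0,19.3,85],[0,0,0,0,0,19.3,85]]]'
python3 - <<'E'
from h import *
s=snap('wrist','w3'); print(pose()[0],pose()[1].as_matrix().round(3)[:,1],ctrl.state()['q'].round(2))
for l in ['gauge_centre','gauge_grip','gauge_bar']:
    a=spot('wrist',l);print(l,a,[atz(s,a[0][1:],z).round(4) for z in [{'gauge_centre':.061,'gauge_grip':.1,'gauge_bar':.114}[l]]] if a else '')
E
```

```text
time_s: 4.78
tcp_pos: [0.5295, -0.0751, 0.2587]
ee_rot: [-0.002, -0.002, 1.0, 0.0]
wrist_force: [-0.2, 0.6, -0.4]
gripper_width: 0.997
grasp_force: 0.0
time_s: 7.28
tcp_pos: [0.5278, -0.0753, 0.2605]
ee_rot: [-0.0, 0.994, -0.114, 0.001]
wrist_force: [-0.4, 0.6, 0.4]
gripper_width: 0.995
grasp_force: 0.0
[ 0.52779682 -0.07528932  0.26050103] [-0.226 -0.974 -0.   ] [-0.21  0.24  1.53  0.    1.37  1.59]
gauge_centre [(0.56, 315.8, 151.6)] [array([ 0.5466, -0.0764,  0.061 ])]
gauge_grip [(0.97, 313.8, 159.0), (0.33, 313.9, 152.7)] [array([ 0.5458, -0.0748,  0.1   ])]
gauge_bar [(0.92, 309.8, 164.5)] [array([ 0.5442, -0.0711,  0.114 ])]
```

View pics/w3.png

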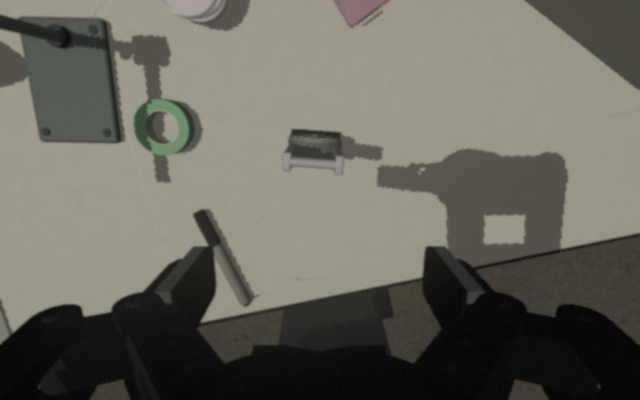

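The bar runs from (288,159) to (341,163), nearly parallel to the finger line.

```bash
python3 - <<'E'
from h import *
s=snap('wrist','w3b')
L,Rr=atz(s,(288,159.5),.118),atz(s,(341,163),.118);print('bar',(L+Rr)/2,np.degrees(np.arctan2(*(Rr-L)[1::-1])),np.linalg.norm(Rr-L))
im=cv2.cvtColor(s['color'],cv2.COLOR_RGB2GRAY)[120:185,270:360]
ys,xs=np.where(im>0); 
# bright pinkish bar pixels, lower than carpet? print channel profile at column 315
print(s['color'][145:175,315].tolist())
go([.545,-.0755,.16],down(np.radians(-102)))
E
```

```text
bar [ 0.54658098 -0.0757397   0.118     ] -106.60218448906943 0.04382970900673109
[[83, 87, 81], [72, 75, 69], [64, 66, 61], [60, 61, 57], [56, 57, 54], [55, 57, 53], [57, 57, 53], [57, 57, 54], [58, 59, 53], [58, 58, 54], [59, 59, 55], [57, 59, 55], [64, 65, 61], [80, 79, 75], [105, 102, 98], [127, 121, 118], [139, 133, 130], [147, 142, 138], [150, 144, 140], [146, 141, 137], [137, 132, 128], [127, 122, 119], [124, 120, 113], [137, 135, 124], [150, 148, 135], [154, 151, 138], [156, 153, 140], [156, 153, 139], [156, 153, 139], [156, 153, 139]]
shift [ 0.66 -0.14  4.01] turn [-0.   -0.01 -0.08]
```

```bash
python3 -m creep '[[[0.7,-0.15,1.5,0,0,0.15,85],[0.7,-0.15,3,0,0,0.15,85],[0.7,-0.15,4.2,0,0,0.15,85],[0.7,-0.15,5.2,0,0,0.15,85],[0.7,-0.15,6.2,0,0,0.15,85],[0.7,-0.15,7.2,0,0,0.15,85],[0.7,-0.15,7.2,0,0,0.15,85],[0.7,-0.15,7.2,0,0,0.15,85]]]'
python3 -m creep '[[[0,0,0,0,0,0,65],[0,0,0,0,0,0,55],[0,0,0,0,0,0,40],[0,0,0,0,0,0,40],[0,0,0,0,0,0,40],[0,0,0,0,0,0,40],[0,0,0,0,0,0,40],[0,0,0,0,0,0,40]]]' 40
```

```text
time_s: 8.52
tcp_pos: [0.5466, -0.0756, 0.0811]
ee_rot: [0.0, 0.992, -0.125, 0.001]
wrist_force: [-0.0, -0.3, -0.3]
gripper_width: 0.998
grasp_force: 0.0
time_s: 9.52
tcp_pos: [0.5465, -0.0754, 0.0808]
ee_rot: [-0.0, 0.992, -0.125, 0.001]
wrist_force: [-0.6, 2.5, 6.4]
gripper_width: 0.584
grasp_force: 41.3
```

```bash
python3 -m creep '[[[0,0,-0.2,0,0,0,40],[0,0,-0.6,0,0,0,40],[0,0,-1.2,0,0,0,40],[0,0,-2.2,0,0,0,40],[0,0,-3.2,0,0,0,40],[0,0,-3.2,0,0,0,40],[0,0,-3.2,0,0,0,40]]]' 60
python3 -m creep '[[[0,0,-1.2,0,0,-0.5,40],[0,0,-2.6,0,0,-1,40],[0,0,-4,0,0,-2,40],[0,-0.7,-5.2,0,0,-3,40],[0,-1.9,-6.2,0,0,-4,40],[0.2,-3.2,-6.4,0,0,-5,40],[0.3,-4.5,-6.4,0,0,-6,40],[0.4,-5.8,-6.4,0,0,-7,40],[0.4,-6.6,-6.4,0,0,-8,40],[0.4,-7.1,-6.4,0,0,-8.7,40],[0.4,-7.1,-6.4,0,0,-9.1,40],[0.4,-7.1,-6.4,0,0,-9.1,40],[0.4,-7.1,-6.4,0,0,-9.1,40],[0.4,-7.1,-6.4,0,0,-9.1,40]]]'
python3 - <<'E'
from h import *
s=snap('wrist','w4'); st=ctrl.state();print(st)
for l in ['gauge_bar','seat_pin','stand_post','tip_nominal','notch_nominal']:
    a=spot('wrist',l);print(l,a)
c=cv2.imread('pics/w4.png');cv2.imwrite('pics/w4s.png',cv2.resize(c,(800,500),interpolation=cv2.INTER_CUBIC))
E
```

```text
time_s: 10.4
tcp_pos: [0.5457, -0.0755, 0.1593]
ee_rot: [-0.0, 0.992, -0.125, -0.0]
wrist_force: [0.1, -0.5, -3.3]
gripper_width: 0.58
grasp_force: 62.8
time_s: 12.15
tcp_pos: [0.5998, 0.0938, 0.3198]
ee_rot: [-0.0, 0.785, 0.62, -0.0]
wrist_force: [0.1, 0.4, -3.1]
gripper_width: 0.577
grasp_force: 63.3
{'time_s': 12.2, 'q': array([ 9.47946392e-02,  3.85253331e-01,  1.20508737e+00, -8.56563816e-06,
        1.55146786e+00,  3.28863888e-01]), 'joint_velocities': array([-6.92686641e-04, -5.06630490e-04, -6.60709847e-04, -4.27106742e-05,
        1.68697115e-03, -3.33901616e-03]), 'joint_torque': array([ 1.14208276e-02, -6.29666233e+01, -3.94841480e+01, -3.55201482e-03,
        9.33692390e-04,  2.16251652e-02]), 'tcp_pos': array([0.59978944, 0.0937907 , 0.31986979]), 'ee_rot': array([-5.49813445e-05,  7.84836779e-01,  6.19702524e-01, -9.29995967e-05]), 'wrist_force': array([-0.11595173, -0.07294306, -3.07044762]), 'wrist_torque': array([0.02330035, 0.00101566, 0.00789912]), 'grasp_force': 63.31316819647327, 'gripper_width': 0.5746092228337313}
gauge_bar [(0.74, 317.9, 296.7)]Traceback (most recent call last):
  File "<stdin>", line 4, in <module>
  File "h.py", line 22, in spot
    r=finder.spot_point(cam,l)
ValueError: it knows: bottle_amber, flask, gauge_bar, gauge_centre, gauge_grip, marker_black, notch_nominal, plate_24, stand, stand_post, tape_roll, tip_nominal
```

```bash
python3 - <<'E'
from h import *
s=snap('wrist')
for l in ['stand_post','tip_nominal','notch_nominal']:
    a=spot('wrist',l);print(l,a, atz(s,a[0][1:],.2) if a else '')
c=cv2.imread('pics/w4.png');cv2.imwrite('pics/w4s.png',cv2.resize(c,(800,500),interpolation=cv2.INTER_CUBIC))
E
```

```text
stand_post [(0.85, 459.8, 69.6)] [0.71802745 0.1554448  0.2       ]
tip_nominal [(0.85, 252.1, 67.7), (0.23, 326.3, 64.0)] [0.57473332 0.19088697 0.2       ]
notch_nominal [(0.63, 323.1, 62.0), (0.29, 318.4, 240.4)] [0.62465452 0.18290446 0.2       ]
```

View pics/w4s.png

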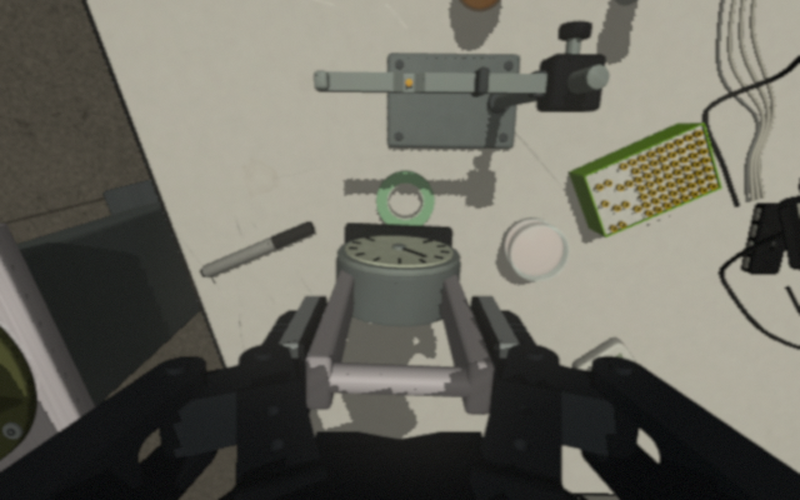

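Clear view from above. The pin is at native (326.4,65.6), the tip's outer end at (252,65), the stop at (380,65) and the held bar's centre at (320,302). The dial faces the camera side (tool +x), as intended.

```bash
python3 - <<'E'
from h import *
s=snap('wrist'); p,r=pose()
for z in(.185,.195,.205,.215):
    f=lambda u,v,dz=0:atz(s,(u/1.25,v/1.25),z+dz)
    pin,tip,stop=f(408.5,82,-.003),f(314.5,81,.003),f(475,82,.006)
    a,b=f(330,81),f(545,85)
    print(z,pin.round(4),'tip',np.linalg.norm((pin-tip)[:2]).round(4),'(53) stop',np.linalg.norm((pin-stop)[:2]).round(4),'(37) yaw',np.degrees(np.arctan2(*(b-a)[1::-1])).round(2))
b=atz(s,(320,302),p[2]+.037);print('bar in tool',r.inv().apply(b-p).round(4))
for u in ((330,377),(470,381)):
    b=atz(s,(u[0]/1.25,u[1]/1.25),p[2]+.037);print(' bar end in tool',r.inv().apply(b-p).round(4))
# scene/top triangulation of pin with hue mask
for n in('scene','top'):
    c=snap(n); h=cv2.cvtColor(c['color'],cv2.COLOR_RGB2HSV).astype(int)
    u0=proj(c,[.6275,.176,.2])[0]; yy,xx=np.mgrid[:400,:640]
    m=(np.hypot(xx-u0[0],yy-u0[1])<8)&(h[...,1]>90)&(h[...,0]>8)&(h[...,0]<30)
    uv=(xx[m].mean(),yy[m].mean()) if m.any() else None
    print(n,u0,m.sum(),uv,[ (z,proj(c,[.6275,.176,z])[0].round(1)) for z in (.19,.2,.21)])
E
```

```text
0.185 [0.6274 0.1816 0.182 ] tip 0.0559 (53) stop 0.0388 (37) yaw -14.37
0.195 [0.627  0.1808 0.192 ] tip 0.0539 (53) stop 0.0374 (37) yaw -14.37
0.205 [0.6266 0.1799 0.202 ] tip 0.0518 (53) stop 0.036 (37) yaw -14.37
0.215 [0.6261 0.179  0.212 ] tip 0.0498 (53) stop 0.0345 (37) yaw -14.37
bar in tool [-0.0005  0.001  -0.037 ]
 bar end in tool [-0.0003 -0.0181 -0.037 ]
 bar end in tool [-0.0015  0.0201 -0.037 ]
scene [322.91087611 175.30021253] 38 (np.float64(322.7368421052632), np.float64(180.39473684210526)) [(0.19, array([322.9, 178. ])), (0.2, array([322.9, 175.3])), (0.21, array([322.9, 172.6]))]
top [300.14872917 183.54128192] 49 (np.float64(303.7959183673469), np.float64(183.0408163265306)) [(0.19, array([300.5, 184.3])), (0.2, array([300.1, 183.5])), (0.21, array([299.8, 182.8]))]
```

```bash
python3 -m creep '[[[0,-0.8,0,0,0,-1,40],[0.4,-1.6,0,0,0,-2,40],[0.9,-2.4,0,0,0,-3,40],[1.5,-3.1,0,0,0,-4,40],[2.1,-3.15,0,0,0,-5,40],[2.7,-3.15,0,0,0,-6,40],[3.3,-3.15,0,0,0,-7,40],[3.65,-3.15,0,0,0,-8,40],[3.65,-3.15,0,0,0,-8.95,40],[3.65,-3.15,0,0,0,-8.95,40],[3.65,-3.15,0,0,0,-8.95,40]]]'
python3 -m creep '[[[0,0,1,0,0,0,40],[0,0,2,0,0,0,40],[0,0,3,0,0,0,40],[0,0,4,0,0,0,40],[0,0,5,0,0,0,40],[0,0,5.4,0,0,0,40],[0,0,5.4,0,0,0,40],[0,0,5.4,0,0,0,40]]]'
python3 - <<'E'
from h import *
s=snap('wrist','w5');p,r=pose();print(p,r.as_matrix()[:,1].round(3),ctrl.state()['wrist_force'],ctrl.state()['q'].round(2))
c=cv2.imread('pics/w5.png');cv2.imwrite('pics/w5s.png',cv2.resize(c,(800,500),interpolation=cv2.INTER_CUBIC))
N=np.array([.627,.1805]);e=r.as_matrix()
for l,dx in (('end',-.057),('set',-.027)):
    go([N[0]+dx*.970,N[1]-dx*.242,p[2]],down(np.radians(76)))
print(proj(s,[[.627,.1805,.195],[.5756,.1933,.204]]))
E
```

```text
time_s: 13.98
tcp_pos: [0.5442, 0.2008, 0.3201]
ee_rot: [0.0, 0.123, 0.992, 0.0]
wrist_force: [0.4, -0.4, -1.9]
gripper_width: 0.58
grasp_force: 63.8
time_s: 14.98
tcp_pos: [0.5447, 0.201, 0.1862]
ee_rot: [0.001, 0.121, 0.993, 0.0]
wrist_force: [-0.1, -0.0, -3.2]
gripper_width: 0.577
grasp_force: 63.7
[0.54465169 0.20104561 0.18614476] [0.24  0.971 0.001] [ 0.40489052 -0.13302224 -2.65792233] [ 0.29  0.41  1.49  0.    1.25 -1.04]
shift [-1.12 -0.    0.  ] turn [0.01 0.01 0.01]
shift [-2.32 -0.01  0.  ] turn [0.01 0.01 0.01]
[[318.02518116 423.38149332]
 [318.14851568 341.6472203 ]]
```

View pics/w5s.png

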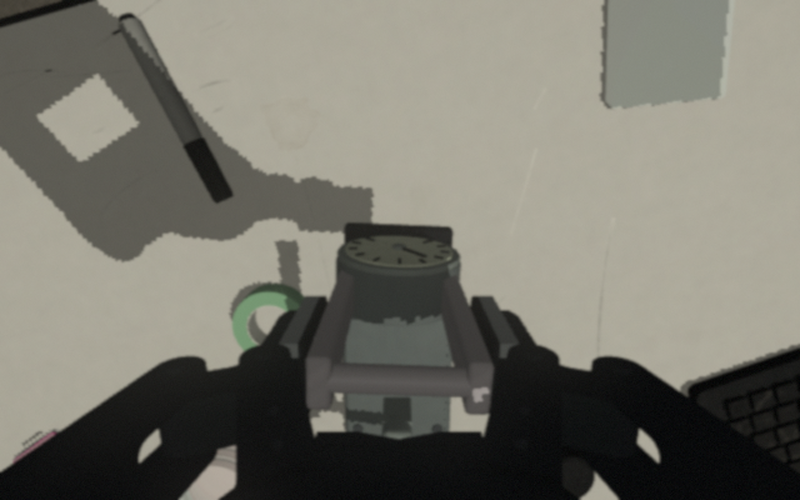

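```bash
python3 -m creep '[[[-0.3,0,0,0,0,0,40],[-0.6,0,0,0,0,0,40],[-0.9,0,0,0,0,0,40],[-1.2,0,0,0,0,0,40],[-1.5,0,0,0,0,0,40],[-1.8,0,0,0,0,0,40],[-2.1,0,0,0,0,0,40],[-2.3,0,0,0,0,0,40],[-2.3,0,0,0,0,0,40],[-2.3,0,0,0,0,0,40]]]'
python3 - <<'E'
from h import *
s=snap('wrist','w6');p,r=pose();print(p,ctrl.state()['wrist_force'])
c=cv2.imread('pics/w6.png')[150:370,200:440];cv2.imwrite('pics/w6s.png',cv2.resize(c,None,fx=2.7,fy=2.7,interpolation=cv2.INTER_CUBIC))
print(proj(s,[[.627,.1805,.195],[.5756,.1933,.204]]))
E
```

```text
time_s: 16.27
tcp_pos: [0.5999, 0.1872, 0.185]
ee_rot: [-0.0, 0.121, 0.993, -0.0]
wrist_force: [0.1, -1.1, -3.7]
gripper_width: 0.577
grasp_force: 63.7
[0.59991352 0.18724372 0.18503508] [-0.24117191 -1.15218341 -3.17421554]
[[318.21768476 321.82721043]
 [318.46742684 212.169275  ]]
```

View pics/w6s.png

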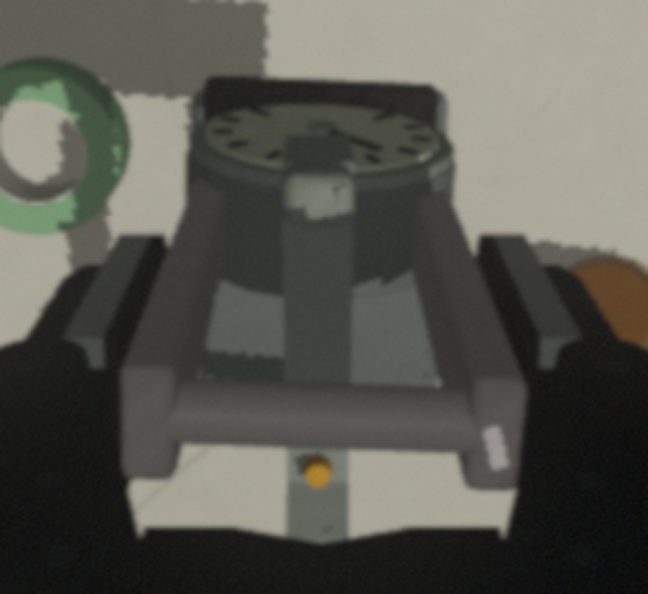

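The arm is threaded through the window. The pin shows just beyond the bar at native (318,325), as predicted, and the tip is at (318,218). Now I'll lower it gently.

```bash
python3 -m creep '[[[0,0,0.15,0,0,0,40],[0,0,0.3,0,0,0,40],[0,0,0.45,0,0,0,40],[0,0,0.5,0,0,0,40],[0,0,0.5,0,0,0,40]]]'; python3 -m creep '[[[0,0,0.04,0,0,0,40],[0,0,0.08,0,0,0,40],[0,0,0.08,0,0,0,40]]]';python3 -m creep '[[[0,0,0.04,0,0,0,40],[0,0,0.08,0,0,0,40],[0,0,0.08,0,0,0,40]]]'
```

```text
time_s: 16.95
tcp_pos: [0.6001, 0.1872, 0.1724]
ee_rot: [-0.0, 0.121, 0.993, -0.0]
wrist_force: [-0.0, 0.0, -3.3]
gripper_width: 0.576
grasp_force: 63.7
time_s: 17.32
tcp_pos: [0.6, 0.1872, 0.1704]
ee_rot: [-0.0, 0.121, 0.993, -0.0]
wrist_force: [-0.9, -0.0, -3.4]
gripper_width: 0.581
grasp_force: 63.7
time_s: 17.7
tcp_pos: [0.6, 0.1871, 0.1684]
ee_rot: [-0.0, 0.121, 0.993, -0.0]
wrist_force: [-0.2, -0.4, -3.9]
gripper_width: 0.58
grasp_force: 63.7
```

Bar underside is at about 0.2015 and there's no contact yet. Continuing in 1.5 mm steps.

```bash
for i in 1; do python3 -m creep '[[[0,0,0.03,0,0,0,40],[0,0,0.06,0,0,0,40],[0,0,0.06,0,0,0,40]]]' | grep -E 'tcp|wrist'; done; python3 -m creep '[[[0,0,0.03,0,0,0,40],[0,0,0.06,0,0,0,40],[0,0,0.06,0,0,0,40]]]' | grep -E 'tcp|wrist'
```

```text
tcp_pos: [0.6001, 0.1872, 0.167]
wrist_force: [0.9, -0.6, -2.0]
tcp_pos: [0.6001, 0.1872, 0.1656]
wrist_force: [0.1, -0.6, -0.5]
```

```bash
python3 -m creep '[[[0,0,0.03,0,0,0,40],[0,0,0.06,0,0,0,40],[0,0,0.06,0,0,0,40]]]' | grep -E 'tcp|wrist'
```

```text
tcp_pos: [0.6001, 0.1872, 0.1641]
wrist_force: [-0.1, 0.0, 0.9]
```

Contact came at TCP z ≈ 0.168, so the arm top is at about 0.201. Contact force is now about 4 N. I'll bring the bar along the arm.

```bash
python3 -m creep '[[[-0.15,0,0,0,0,0,40],[-0.3,0,0,0,0,0,40],[-0.45,0,0,0,0,0,40],[-0.6,0,0,0,0,0,40],[-0.6,0,0,0,0,0,40]]]'| grep -E 'tcp|wrist'; python3 -m creep '[[[-0.06,0,0,0,0,0,40],[-0.12,0,0,0,0,0,40],[-0.12,0,0,0,0,0,40]]]'| grep -E 'tcp|wrist'
```

```text
tcp_pos: [0.6152, 0.1834, 0.1641]
wrist_force: [2.2, -0.6, 1.4]
tcp_pos: [0.6178, 0.1828, 0.164]
wrist_force: [1.3, -0.8, 0.0]
```

```bash
python3 -m creep '[[[-0.06,0,0,0,0,0,40],[-0.12,0,0,0,0,0,40],[-0.12,0,0,0,0,0,40]]]'| grep -E 'tcp|wrist'
```

```text
tcp_pos: [0.6206, 0.182, 0.1638]
wrist_force: [2.4, 0.1, -2.1]
```

The bar is sliding down the near flank. Continuing.

```bash
python3 -m creep '[[[-0.06,0,0,0,0,0,40],[-0.12,0,0,0,0,0,40],[-0.12,0,0,0,0,0,40]]]'| grep -E 'tcp|wrist';python3 -m creep '[[[-0.04,0,0,0,0,0,40],[-0.08,0,0,0,0,0,40],[-0.08,0,0,0,0,0,40]]]'| grep -E 'tcp|wrist'
```

```text
tcp_pos: [0.6234, 0.1814, 0.1638]
wrist_force: [0.6, 0.2, -2.7]
tcp_pos: [0.6254, 0.1809, 0.164]
wrist_force: [-0.0, 0.4, -3.1]
```

```bash
python3 -m creep '[[[-0.02,0,0.04,0,0,0,40],[-0.02,0,0.08,0,0,0,40],[-0.02,0,0.08,0,0,0,40]]]'| grep -E 'tcp|wrist';python3 -m creep '[[[0,0,0.03,0,0,0,40],[0,0,0.06,0,0,0,40],[0,0,0.06,0,0,0,40]]]'| grep -E 'tcp|wrist'
```

```text
tcp_pos: [0.6258, 0.1808, 0.1619]
wrist_force: [0.8, -0.5, -2.4]
tcp_pos: [0.6259, 0.1808, 0.1606]
wrist_force: [-0.0, -0.8, -2.0]
```

```bash
python3 -m creep '[[[0,0,0.03,0,0,0,40],[0,0,0.06,0,0,0,40],[0,0,0.06,0,0,0,40]]]'| grep -E 'tcp|wrist';python3 -m creep '[[[0,0,0.02,0,0,0,40],[0,0,0.04,0,0,0,40],[0,0,0.04,0,0,0,40]]]'| grep -E 'tcp|wrist'
python3 - <<'E'
from h import *
s=snap('wrist','w7');print(ctrl.state()['wrist_force'],ctrl.state()['wrist_torque'])
c=cv2.imread('pics/w7.png')[150:370,200:440];cv2.imwrite('pics/w7s.png',cv2.resize(c,None,fx=2.7,fy=2.7,interpolation=cv2.INTER_CUBIC))
E
```

```text
tcp_pos: [0.6259, 0.1808, 0.1591]
wrist_force: [0.0, 0.1, 0.3]
tcp_pos: [0.6259, 0.1808, 0.1581]
wrist_force: [1.5, -0.8, 1.2]
[ 1.68778148 -0.44784713  1.54732899] [-0.01254058 -0.17559252  0.01581264]
```

View pics/w7s.png

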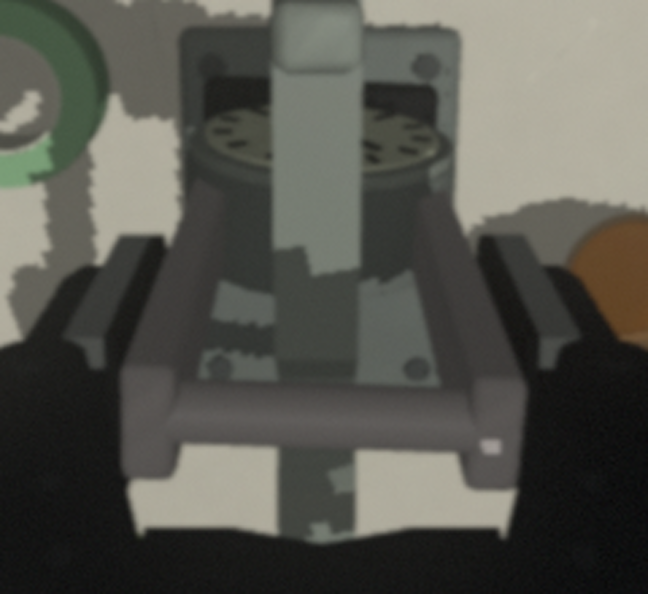

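The bar sits in the notch. The notch's front edge shows at crop (315,360), the pin is hidden under the bar, and the height drop of about 6 mm matches. I'll ease off the slight preload, soften the grip and open.

```bash
python3 -m creep '[[[0,0,-0.03,0,0,0,40],[0,0,-0.03,0,0,0,40],[0,0,-0.03,0,0,0,40]]]' 20| grep -E 'tcp|wrist|gr'; python3 -m creep '[[[0,0,0,0,0,0,54],[0,0,0,0,0,0,60],[0,0,0,0,0,0,75],[0,0,0,0,0,0,85],[0,0,0,0,0,0,85],[0,0,0,0,0,0,85],[0,0,0,0,0,0,85]]]'
python3 - <<'E'
from h import *
s=snap('wrist','w8')
c=cv2.imread('pics/w8.png')[150:370,200:440];cv2.imwrite('pics/w8s.png',cv2.resize(c,None,fx=2.7,fy=2.7,interpolation=cv2.INTER_CUBIC))
E
```

```text
tcp_pos: [0.6258, 0.1808, 0.1587]
wrist_force: [1.5, -0.4, 0.6]
gripper_width: 0.576
grasp_force: 64.0
time_s: 23.75
tcp_pos: [0.6258, 0.1808, 0.1588]
ee_rot: [0.0, 0.121, 0.993, 0.0]
wrist_force: [0.2, 0.1, 0.5]
gripper_width: 1.001
grasp_force: 0.0
```

View pics/w8s.png

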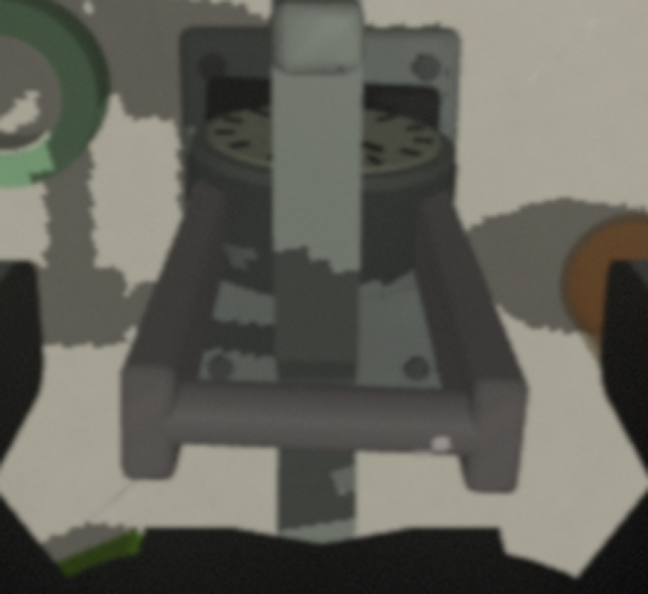

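The gauge hangs on its own, unmoved, with both fingers clear. Retreating straight up, then a last check.

```bash
python3 -m creep '[[[0,0,-0.3,0,0,0,85],[0,0,-0.8,0,0,0,85],[0,0,-1.5,0,0,0,85],[0,0,-2.5,0,0,0,85],[0,0,-3.5,0,0,0,85],[0,0,-4.5,0,0,0,85],[0,0,-5.5,0,0,0,85],[0.5,0,-6,0,0,0,85],[1.5,0,-6,0,0,0,85],[2.5,0,-6,0,0,0,85],[2.5,0,-6,0,0,0,85],[2.5,0,-6,0,0,0,85]]]'
python3 - <<'E'
from h import *
s=snap('wrist');t=snap('scene')
for n,c,z in(('scene',t,0),('wrist',s,0)):
    for l in('gauge_centre','gauge_bar'):
        a=spot(n,l);print(n,l,a,proj(c,[.6265,.1806,.141 if 'cen' in l else .193]))
a=cv2.resize(t['color'][130:260,240:400,::-1],None,fx=2.5,fy=2.5,interpolation=cv2.INTER_CUBIC)
b=cv2.resize(s['color'][:,:,::-1],(400,250))
cv2.imwrite('pics/end.png',np.hstack([a[:250,:400],b]) if 0 else np.vstack([a,np.zeros((1,a.shape[1],3),np.uint8),b]))
E
```

```text
time_s: 25.3
tcp_pos: [0.5651, 0.1958, 0.309]
ee_rot: [0.0, 0.121, 0.993, 0.0]
wrist_force: [0.5, -0.0, 0.2]
gripper_width: 0.999
grasp_force: 0.0
scene gauge_centre [(0.91, 321.0, 190.1)] [[321.38506376 189.85450012]]
scene gauge_bar [(0.74, 323.6, 176.5)] [[321.4508037  176.44205546]]
wrist gauge_centre [(0.85, 319.8, 240.5)] [[318.47886965 240.03194264]]
wrist gauge_bar [(0.56, 317.2, 264.2)] [[318.4478043 264.7033998]]
```

View pics/end.png

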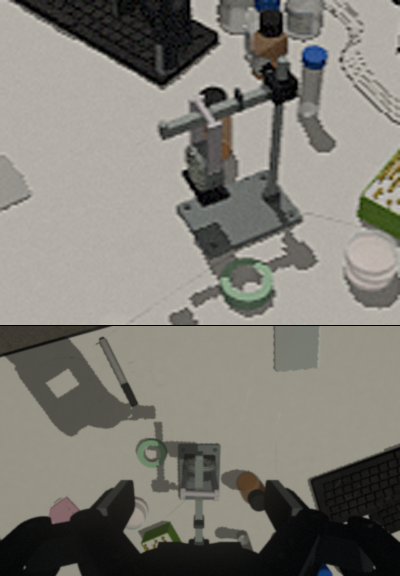

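The gauge hangs in the notch with the dial outward (scene crop (205,150)). The bystanders haven't moved and the robot is clear. Handing in.

```bash
python3 -c "
from rig import workorder
print(workorder.sign_off())"
```

```text
the job is handed in; nothing more can be done
None
```

The gauge hangs by its top bar in the notch with the dial facing outward; I let go only after it had sunk the full notch depth (the pin itself was hidden under the bar), the other things look undisturbed, the robot is clear, and the job was handed in at about 25 s.

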